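Fold up the measuring kit and lay it in its sloping case

TASK

Pack the two hinged things into the open case on the sloping stand, one after the other: first fold the metal rule shut and lay it in the long recess of the foam, and only then shut the lid of the little slide box and lay that, right way up, in the short recess below. Set each one flat on the recess floor while you still hold it - no dropping it in - then let go, and leave everything else on the desk where it is.

Things in the scene. Friction and masses are not known exactly. Their poses are not given: they have to be found in the camera images.
- rule: The folding metal rule: two flat dark steel legs with white tick marks, hinged at one end by a bright knuckle, loose on the desk. Origin: underside, at the hinge; z up. The main leg runs along +x from the hinge to x = 160 mm and covers y = -16 to 0 mm; round knuckle of radius 14 mm at the origin. Folded it is 174 mm long (x = -14 to 160), 32 mm wide, 12 mm thick. About 190 g (moving leg 50 g).
- rule_leg (a joint): Opening of the rule's moving leg (rad) about the rule's z axis through its origin: 0 = folded shut, where the leg covers x = 14 to 160 mm, y = 0 to +16 mm beside the main leg; it grows counter-clockwise seen from above, so the leg swings out to the rule's +y side. Starts at 0.8 to 1.3. Light friction (6 mN m), stays as left; the main leg hardly moves while the other is pushed gently. Stop at 0.
- rule_mid (a point): Middle of the folded rule, on its underside: 73 mm from the hinge along the rule's x. Axes as rule. Grip here across both legs; they may be squeezed together there.
- box: Slide box, grey plastic, white inside, a paper label on top of the lid, lying on the desk: bottom half 90 mm (x) by 46 mm (y) by 14 mm high, origin at the centre of its underside, z up. With its 10 mm thick lid shut it is 24 mm high. About 190 g, of which the lid is 30 g.
- box_lid (a joint): Lid of the slide box (rad): 0 = shut, flat on the bottom half. Hinged along the box's +y long edge (y = +23 mm, z = 14 mm); it opens upwards and over to the +y side, 1.57 = upright, stop at 2.4. Starts at 1.65 to 2.1. The lid is 90 by 46 by 10 mm. Stiff hinge (9 mN m): it stays where it is left, and must be pushed down all the way.
- box_mid (a point): Centre of the underside of the slide box, same as box.
- insert: Black foam insert of the open case, fixed, tilted 32 degrees (0.56 rad) about its x. Origin: centre of the recess floors. x is level, along its long side (230 mm); y points up the slope (172 mm in all); z square to the slope, upwards. Foam top at z = +10 mm. A foam-free finger channel, x = -26 to +26 mm, crosses both recesses at floor level (z = 0), dark outside the mid-grey recess floors.
- rule_recess (a point): Centre of the floor of the long, upper recess, axes as insert: 182 mm (x) by 40 mm (y), 10 mm deep, at y = +42 mm of the insert. The folded rule lies in it along x, either end first, underside down.
- box_recess (a point): Centre of the floor of the short, lower recess, axes as insert: 98 mm (x) by 54 mm (y), 10 mm deep, at y = -38 mm of the insert. The shut slide box lies in it along x, either way round, underside down.
- jar: Bystander: small clear specimen jar with a white cap, 48 mm across, 58 mm high; origin under its centre.
- marker: Bystander: white marker with a black cap, 120 by 14 by 14 mm, lying along its x; origin under its centre.
- tape: Bystander: white ring (tape roll) lying flat, 60 mm across, 18 mm high; origin under its centre.
- stapler: Bystander: black stapler, 115 by 30 by 42 mm, along its x; origin under its centre.
- calculator: Bystander: black pocket calculator, 140 by 80 by 14 mm; origin under its centre.
- gel: Bystander: hand-gel bottle, 52 mm across, 130 mm high; origin under its centre.
- mug: Bystander: white mug, 76 mm across, 85 mm high; origin under its centre.
Not all that is in view belongs to the job. Of the things that look like the rule, the largest one is meant.

How it is judged:
On the way, in this order (a step that is already met when the one before it is completed fails the run):
1. the rule is folded shut on the desk (value of joint rule_leg below 0.12 rad and height (world z) of rule_mid below 0.03 m), for 0.1 s.
2. the folded rule lies flat on the floor of the long recess, still held by the fingers (value of joint rule_leg below 0.12 rad and x of rule_mid in the frame of rule_recess between -0.008 and 0.008 m and y of rule_mid in the frame of rule_recess between -0.008 and 0.008 m and z of rule_mid in the frame of rule_recess between -0.004 and 0.005 m and angle between the x axis of rule and the x axis of insert, either way round below 0.12 rad and angle between the z axis of rule and the z axis of insert, either way round below 0.12 rad and contact force between the fingers and rule above 0.3 N), for 0.1 s.
3. the slide box is shut on the desk (value of joint box_lid below 0.12 rad and height (world z) of box_mid below 0.03 m), for 0.1 s.
4. the shut slide box lies flat on the floor of the short recess, still held by the fingers (value of joint box_lid below 0.12 rad and x of box_mid in the frame of box_recess between -0.008 and 0.008 m and y of box_mid in the frame of box_recess between -0.008 and 0.008 m and z of box_mid in the frame of box_recess between -0.004 and 0.005 m and angle between the x axis of box and the x axis of insert, either way round below 0.12 rad and angle between the z axis of box and the z axis of insert, either way round below 0.12 rad and contact force between the fingers and box above 0.3 N), for 0.1 s.
At the end, for the whole second after the job is handed in: Rule folded and in the long recess, slide box shut (joints within 0.12 rad) and right way up in the short recess; each flat on the floor (5 mm), within 8 mm of the recess centre along x and y, within 0.12 rad of its axes (either end first), released, at rest (value of joint each of rule_leg, box_lid below 0.12 rad and x of rule_mid in the frame of rule_recess between -0.008 and 0.008 m and y of rule_mid in the frame of rule_recess between -0.008 and 0.008 m and z of rule_mid in the frame of rule_recess between -0.004 and 0.005 m and angle between the x axis of each of rule, box and the x axis of insert, either way round below 0.12 rad and angle between the z axis of each of rule, box and the z axis of insert, either way round below 0.12 rad and x of box_mid in the frame of box_recess between -0.008 and 0.008 m and y of box_mid in the frame of box_recess between -0.008 and 0.008 m and z of box_mid in the frame of box_recess between -0.004 and 0.005 m and linear speed of each of rule, box below 0.02 m/s); the robot touches nothing.
It fails at once if a bystander (jar, marker, tape, stapler, calculator, gel, mug) is shifted by more than 30 mm (distance of any of jar, marker, tape, stapler, calculator, gel, mug from where it was at the start of the episode above 0.03 m).
It fails at once if a bystander is tipped over (angle between any of jar, tape, stapler, calculator, gel, mug's own z axis and vertical above 0.5 rad).
It also fails if it takes over 72 s, if anything falls off the work surface, if the arm or the gripper's body presses on something with over 40 N, if the wrist force passes 120 N, or if a joint passes its speed limit or range.

ROBOT

A 6-joint arm with a two-finger parallel gripper is mounted at the origin on the work surface. World frame = base frame: x ahead of the robot, y to its left, z up, the work surface at z = 0. Lengths are in m, angles in rad, forces in N, time in s.
With the tool pointing down it reaches from about 0.375 to 0.9 m from the base axis. Payload 3.1 kg.
Tool frame: the origin (TCP) lies between the finger pads; the fingertips stand 11 mm ahead of it and the grasp point (between the pads) lies 8 mm behind it; z points along the fingers, y is the direction in which the jaws open and shut (so a half turn about z gives the same grasp; the last joint's range is limited). The gripper opens to 85 mm and grips with 20 to 120 N. Pads are 22 mm wide; open, the fingers measure 114 mm over their backs; the gripper's body (76 mm by 85 mm) begins 54 mm behind the grasp point. The pads swing forward as they close: fully open they stand 13 mm farther back than shut.
Start: joints at [1.151, 0.527, 1.433, -0, 1.181, -0.178], TCP at [0.15, 0.607, 0.242] pointing down, gripper open.
Joint ranges: [-3.08, 3.08], [-0.75, 2.2], [0.22, 2.44], [-1.43, 4.57], [0, 2.65], [-2.85, 2.85]. Speed limits (rad/s): [2.79, 2.79, 3.14, 3.14, 3.14, 3.14].

INTERFACE

Orientations are given as a unit quaternion [w, x, y, z].
In Python, from rig import env, monitor, imaging, spotter gives the robot as it stands. The module is installed in compiled form; this text tells all that it offers. Calls block until the motion is done:
- env.move_ptp(position, orientation): joint-space move of the TCP to a pose.
- env.movel(position, rot=None, feed=0.15, force_limit=None): straight line of the TCP; rot=None keeps the orientation; feed is the mean speed in m/s. With force_limit (N) it stops when the force on the tool has changed by that much, and returns True; else False.
- env.movej(angles): joint-space move.
- env.set_gripper(opening): finger opening in m; the grip force is fixed at half the most; returns when the fingers have stopped.
- env.sleep(seconds).
- env.ik(position, orientation): joint angles nearest the present ones, or None.
- monitor.get_state(): the state.
- imaging.get_image(name): name is "scene" or "top" or "wrist"; returns the picture (480x640x3 uint8, red, green, blue); there is no depth.
- imaging.calibration(name): a dict with "mtx" (3x3 intrinsics, pixels), "rvec" (rotation vector, rad) and "tvec" (3), from world to camera coordinates, as OpenCV has them; the wrist camera has in their place "mount" (4x4, takes a point from camera to tool coordinates, whose origin is the TCP and whose axes are the flange's). Camera axes: x right, y down, z forward; pixel columns grow to the right and rows downward; lengths in m; the calibration is good to about 2 mm. A picture is of the moment at which its call begins: read the wrist's pose just before it. calibration takes no time and is no camera call.
A pose or a line that the arm cannot do raises env.IKError and nothing moves.
- env.sign_off(): hands the job in, once; it reports no verdict.
Trained networks look in the newest picture that a camera, given by its name, has taken for a name from the list of things; names that differ only in an ending like _2 or _b are one class to them, and where a whole thing is asked for, a point or a joint stands for the part that bears it (a point fixed in the world has none). Each returns a list of dicts, best first, with "conf" (0 to 1); they miss things now and then, are a little off and sometimes report something else, mostly with a low value. They report only what shows in the picture. A call takes as long as a camera call. They do not tell look-alikes from the thing itself.
- spotter.look_for(camera, thing): "box" ([centre column, centre row, width, height] in pixels, round what is visible of it).
- spotter.mark_of(camera, thing): "uv" ([column, row] in pixels: a listed point, or the origin of a listed thing).
The state is a dict: "time_s": time; "joints": joint angles; "qvel": joint speeds; "tau": joint torques, N m; "position": TCP position; "eef_rot": TCP orientation; "force": force on the tool from outside, world axes, zero at the start; "torque": the same for the moment, N m; "width": finger opening in m.
Only numpy, scipy, OpenCV 4.12 (cv2) and the standard library are available. Lean on these libraries where they do the work, as an engineer would, in place of code of your own. Each camera call takes 0.05 s, during which the arm holds its last target. There are 200 camera calls.

## Working session

There is one attempt and no reset: what is moved stays moved. The work goes in short steps, each a Python script; the robot and the scene stay as the last script left them, time stands still between calls to the robot, and variables do not carry over. Pictures are saved under pics/ and viewed, on a budget of 10 in all, crops included, one or two more only if the job needs it, and the job is handed in when it is done.

```bash
mkdir -p pics; ls
python3 - <<'E'
from rig import env, monitor, imaging, spotter
import cv2,numpy as np
print(monitor.get_state())
for n in ("scene","top"):
    im=imaging.get_image(n); cv2.imwrite(f"pics/{n}0.png",im[:,:,::-1])
    print(n,imaging.calibration(n))
    for t in ("rule","box","insert","rule_leg","box_lid"):
        print(t,[(np.round(d["box"]).tolist(),round(d["conf"],2)) for d in spotter.look_for(n,t)])
    for t in ("rule","rule_mid","box_mid","insert","rule_recess","box_recess"):
        print(t,[(np.round(d["uv"],1).tolist(),round(d["conf"],2)) for d in spotter.mark_of(n,t)])
print(imaging.calibration("wrist"), monitor.get_state()["time_s"])
E
```

```text
pics
{'time_s': 0.0, 'joints': array([ 1.15050318e+00,  5.28466500e-01,  1.43392421e+00, -2.76834395e-05,
        1.18136539e+00, -1.78469131e-01]), 'qvel': array([-0.00098912,  0.00053292, -0.00178738, -0.00074258, -0.00033531,
        0.00074058]), 'tau': array([ 1.20518903e-04, -4.42349768e+01, -1.78026527e+01, -2.39898418e-04,
        8.47144373e-03, -7.70232901e-06]), 'position': array([0.14934259, 0.60617858, 0.24132641]), 'eef_rot': array([-3.06800279e-04,  1.20612304e-01,  9.92699099e-01, -1.03737938e-03]), 'force': array([ 0.89253554, -0.03185767, -0.99056628]), 'torque': array([0.02247644, 0.01224967, 0.00045094]), 'width': 0.08557137421344475}
scene {'mtx': array([[456.30557893,   0.        , 311.47294567],
       [  0.        , 456.30557893, 243.07420028],
       [  0.        ,   0.        ,   1.        ]]), 'rvec': array([ 2.14572226,  1.3885923 , -0.46902943]), 'tvec': array([-0.14539629, -0.36846199,  1.37239557])}
rule [([320.0, 198.0, 43.0, 12.0], 0.9), ([233.0, 231.0, 30.0, 36.0], 0.79), ([309.0, 268.0, 72.0, 66.0], 0.61), ([450.0, 209.0, 111.0, 116.0], 0.33), ([316
[... 1394 characters left out ...]
45.4, 237.0], 0.69)]
box_mid [([422.3, 241.1], 0.87)]
insert [([176.2, 210.7], 0.93)]
rule_recess [([152.8, 209.6], 0.68)]
box_recess [([191.2, 214.4], 0.96), ([174.0, 212.1], 0.58)]
{'mtx': array([[360.20230531,   0.        , 319.61729358],
       [  0.        , 360.20230531, 241.62701086],
       [  0.        ,   0.        ,   1.        ]]), 'mount': array([[ 3.85416951e-04, -9.52368709e-01, -3.04948674e-01,
         7.80346478e-02],
       [ 9.99999766e-01,  1.94711649e-04,  6.55781108e-04,
        -1.00599304e-03],
       [-5.65168348e-04, -3.04948856e-01,  9.52368561e-01,
        -1.32112804e-01],
       [ 0.00000000e+00,  0.00000000e+00,  0.00000000e+00,
         1.00000000e+00]])} 1.2
```

Run:
```python
import cv2
im=cv2.imread("pics/top0.png"); cv2.imwrite("pics/topc.png",cv2.resize(im[90:390,100:500],None,fx=2,fy=2,interpolation=cv2.INTER_CUBIC))
```

```text
(no output)
```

View pics/topc.png

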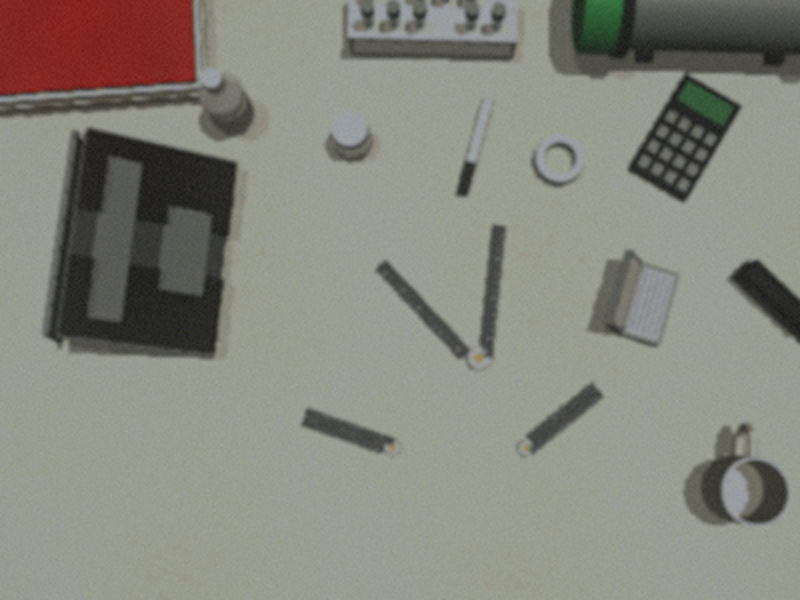

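View pics/scene0.png

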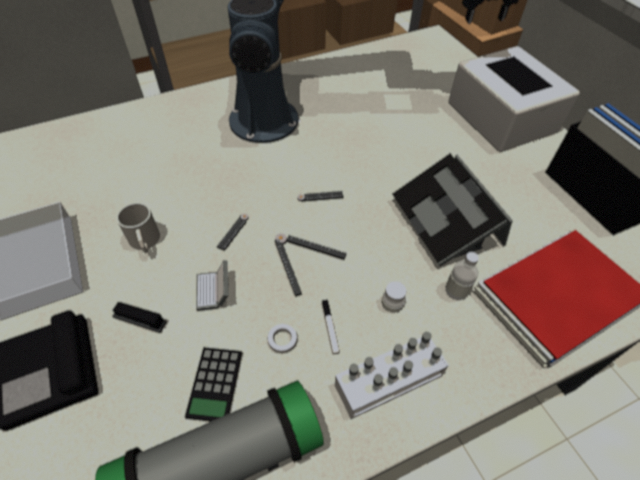

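Top view (crop pixels, ×2): the open rule has its hinge at (479,357) and legs to (498,228) and (383,266). Two smaller folded look-alikes lie at (560,420) and (350,430). The largest is the open one, and it is the only one with its legs apart. Its main leg is the clockwise one, ending at (498,228). The box is at (645,300) with its lid open to the left. The case is at (150,240).

```bash
cat > h.py <<'E'
from rig import env, monitor, imaging, spotter
import cv2, numpy as np
from scipy.spatial.transform import Rotation as R
from scipy.optimize import least_squares
def q2R(q): return R.from_quat(np.roll(q,-1)).as_matrix()
def R2q(M): return np.roll(R.from_matrix(M).as_quat(),1)
def cam(name, st=None):
    """K, Rwc (world->cam), t"""
    c=imaging.calibration(name)
    if name!="wrist": return c["mtx"],cv2.Rodrigues(c["rvec"])[0],c["tvec"]
    T=np.eye(4);T[:3,:3]=q2R(st["eef_rot"]);T[:3,3]=st["position"]
    M=np.linalg.inv(T@c["mount"]); return c["mtx"],M[:3,:3],M[:3,3]
def proj(C,P):
    p=(np.atleast_2d(P)@C[1].T+C[2])@C[0].T; return p[:,:2]/p[:,2:]
def back(C,uv,z):
    d=C[1].T@np.linalg.inv(C[0])@np.array([uv[0],uv[1],1.]); o=-C[1].T@C[2]
    return o+d*(z-o[2])/d[2]
def insert_R(yaw): return (R.from_euler('z',yaw)*R.from_euler('x',0.56)).as_matrix()
def snap(fn):
    st=monitor.get_state(); im=imaging.get_image("wrist"); cv2.imwrite(fn,im[:,:,::-1])
    return st,im
def down(ydir):  # tool down with tool y along ydir (xy)
    y=np.array([ydir[0],ydir[1],0.]);y/=np.linalg.norm(y);z=np.array([0,0,-1.])
    return np.c_[np.cross(y,z),y,z]
E
python3 - <<'E'
from h import *
T=cam("top");S=cam("scene")
c=lambda u,v:(100+u/2,90+v/2)
h=back(T,c(479,357),.012);a=back(T,c(498,228),.012);b=back(T,c(383,266),.012)
for n,p in(("hinge",h),("a",a),("b",b)): print(n,p.round(3),np.hypot(*(p-h)[:2]).round(3),np.degrees(np.arctan2(*(p-h)[1::-1])).round(1))
print("scene hinge",back(S,(281,239),.012).round(3))
for n,uv in (("c1",(641,262)),("c2",(677,273)),("c3",(657,344)),("c4",(613,332))): print(n,back(T,c(*uv),.014).round(3))
for n,uv in (("mug",(755,490)),("stap",(745,270)),("jar",(350,135)),("gel",(225,105)),("tape",(558,160)),("sm1",(560,420)),("sm2",(350,430)),("markcap",(463,193))): print(n,back(T,c(*uv),.0).round(3))
pts=np.array([[s*91,42+t*20,0] for s,t in((1,1),(1,-1),(-1,-1),(-1,1))]+[[s*49,-38+t*27,0] for s,t in((1,1),(1,-1),(-1,-1),(-1,1))])/1e3
uv=np.array([c(*p) for p in((108,157),(141,163),(122,321),(88,316),(169,206),(212,213),(198,296),(158,289))])
ss=np.array([[445.5,206.2],[427.8,213.6],[461.1,196.9]]);sp=np.array([[0,0,0],[0,-.038,0],[0,.042,0]])
for y0 in(0,1.57,3.14,-1.57):
    f=lambda q:np.r_[(proj(T,pts@insert_R(q[3]).T+q[:3])-uv).ravel(),(proj(S,sp@insert_R(q[3]).T+q[:3])-ss).ravel()]
    r=least_squares(f,[*back(T,(176,211),.08)[:2],.08,y0]);print(r.x.round(4),r.cost,np.abs(r.fun).max())
E
```

```text
hinge [ 0.444 -0.125  0.012] 0.0 0.0
a [ 0.598 -0.145  0.012] 0.155 -7.6
b [ 0.549 -0.01   0.012] 0.155 47.5
scene hinge [ 0.45  -0.122  0.012]
c1 [ 0.56  -0.315  0.014]
c2 [ 0.548 -0.357  0.014]
c3 [ 0.463 -0.333  0.014]
c4 [ 0.476 -0.281  0.014]
mug [ 0.297 -0.448  0.   ]
stap [ 0.556 -0.443  0.   ]
jar [0.712 0.035 0.   ]
gel [0.746 0.188 0.   ]
tape [ 0.686 -0.218  0.   ]
sm1 [ 0.373 -0.221  0.   ]
sm2 [0.357 0.023 0.   ]
markcap [ 0.643 -0.104  0.   ]
[ 0.5579  0.2462  0.069  -0.0651] 22.200057300484303 2.852020217083691
[ 0.5579  0.2462  0.069  -0.0651] 22.200057300476328 2.8520202307057048
[0.5579 0.2462 0.069  6.2181] 22.200057300507517 2.852020252479349
[ 0.5579  0.2462  0.069  -0.0651] 22.20005730047541 2.8520202397749017
```

Run:
```python
from h import *
I=np.array([.5579,.2462,.069]);RI=insert_R(-.065)
print(monitor.get_state()["joints"].round(2))
yw=-.082; Rr=R.from_euler('z',yw).as_matrix(); H=np.array([.445,-.124,0])
for s in(1,-1):
    yr=s*Rr[:,1]; D=down(yr[:2])
    yi=s*RI[:,1]; P=np.c_[np.cross(yi,-RI[:,2]),yi,-RI[:,2]]
    for n,p,M in(("view",[.52,-.1,.3],D),("grasp",H+Rr@[.073,0,.013],D),("push",H+Rr@[.05,.13,.1],D),
      ("place",I+RI@[0,.042,.013],P),("above",I+RI@[0,.042,.12],P),("view2",I+RI@[0,0,.2],P),("placebox",I+RI@[0,-.038,.013],P),("box",[.512,-.32,.02],down((R.from_euler('z',-.2).as_matrix()@[0,s,0])[:2]))):
        j=env.ik(np.array(p,float),R2q(M)); print(s,n,None if j is None else np.round(j,2))
```

```text
[ 1.15  0.53  1.43  0.    1.18 -0.18]
1 view [-0.4   0.33  1.6  -0.    1.21 -1.89]
1 grasp [-0.46  0.78  1.81 -0.    0.55 -1.94]
1 push [-0.22  0.6   1.85 -0.    0.69 -1.71]
1 place [ 0.02  0.72  1.72  0.8   0.83 -2.08]
1 above [-0.08  0.56  1.71  0.68  1.01 -2.  ]
1 view2 [-0.23  0.48  1.69  0.61  1.15 -2.04]
1 placebox [-0.1   0.78  1.77  0.83  0.8  -2.26]
1 box [-0.74  0.81  1.63 -0.    0.7  -2.11]
-1 view [-0.4   0.33  1.6  -0.    1.21  1.25]
-1 grasp [-0.46  0.78  1.81 -0.    0.55  1.2 ]
-1 push [-0.22  0.6   1.85 -0.    0.69  1.43]
-1 place [0.02 0.72 1.72 0.8  0.83 1.06]
-1 above [-0.08  0.56  1.71  0.68  1.01  1.14]
-1 view2 [-0.23  0.48  1.69  0.61  1.15  1.1 ]
-1 placebox [-0.1   0.78  1.77  0.83  0.8   0.88]
-1 box [-0.74  0.81  1.63 -0.    0.7   1.03]
```

```bash
python3 - <<'E'
from h import *
I=np.array([.5579,.2462,.069]);RI=insert_R(-.065);yi=-RI[:,1];P=np.c_[np.cross(yi,-RI[:,2]),yi,-RI[:,2]]
def look(fn,pts,marks):
    st,im=snap(fn); np.save(fn[:-3]+"npy",np.r_[st["position"],st["eef_rot"]]); C=cam("wrist",st)
    print(fn,"pred",proj(C,pts).round(1).tolist())
    for t in marks: print(t,[(np.round(d["uv"],1).tolist(),round(d["conf"],2)) for d in spotter.mark_of("wrist",t)])
env.move_ptp(I+RI@[0,0,.2],R2q(P)); env.sleep(.2)
look("pics/w_ins.png",[I+RI@p for p in([0,0,0],[0,.042,0],[0,-.038,0])],("insert","rule_recess","box_recess"))
D=down([np.sin(-.082),-np.cos(.082)])
env.move_ptp(np.array([.53,-.09,.2]),R2q(D)); env.sleep(.2)
look("pics/w_rule.png",[[.445,-.124,0]],("rule","rule_mid"))
print(monitor.get_state()["time_s"])
E
python3 -c "
import cv2
a=cv2.imread('pics/w_ins.png');b=cv2.imread('pics/w_rule.png')
cv2.imwrite('pics/w_ins_v.png',a);cv2.imwrite('pics/w_rule_v.png',b)"
```

```text
pics/w_ins.png pred [[319.9, 212.5], [275.4, 212.4], [360.2, 212.6]]
insert [([319.8, 212.6], 0.73)]
rule_recess [([276.0, 210.6], 0.56)]
box_recess [([357.9, 210.2], 0.98)]
pics/w_rule.png pred [[359.8, 292.0]]
rule [([274.8, 384.7], 0.67), ([411.1, 371.5], 0.65), ([360.2, 295.3], 0.62)]
rule_mid [([231.2, 376.3], 0.63), ([360.5, 224.1], 0.6)]
5.075
```

View pics/w_ins.png

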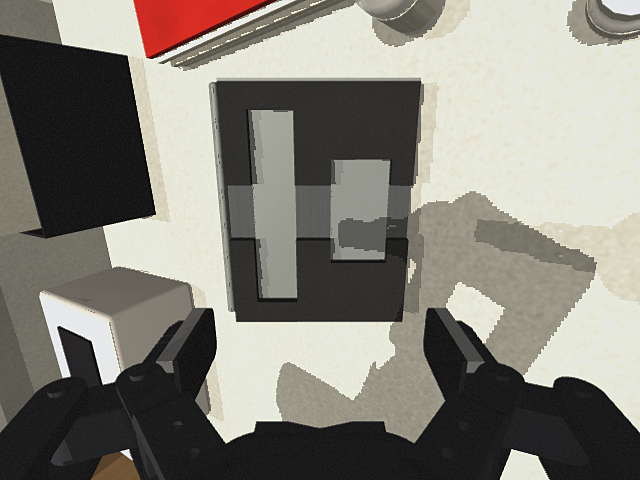

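View pics/w_rule.png

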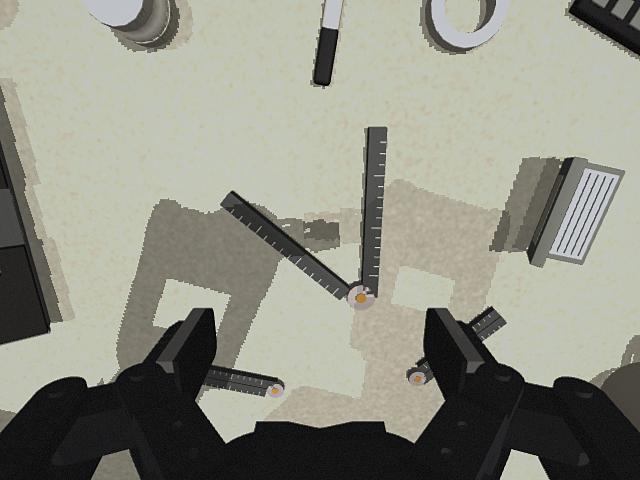

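Insert view: the recesses are where I predicted, with the centre at (320,212). Rule view: hinge (361,298), main leg end (377,127), moving leg end (228,197). The big open rule is confirmed, with the small look-alikes below it. The box is at the right with its lid on the left (+y) side.

Run:
```python
from h import *
def C(fn): v=np.load(fn); return cam("wrist",dict(position=v[:3],eef_rot=v[3:]))
W=C("pics/w_rule.npy")
g=lambda u,v,z=.012:back(W,(u,v),z)
h=g(361,298);a1,a2=g(367,127),g(386,127);b1,b2=g(222,204),g(233,191)
print("h",h.round(4),"a",a1.round(4),a2.round(4),"b",b1.round(4),b2.round(4))
ang=lambda p:np.arctan2(*(p-h)[1::-1])
print("main axis via y=0 edge",ang(a1),np.linalg.norm(a1-h),"leg y=0 edge",ang(b2),np.linalg.norm(b2-h), "theta",ang(b2)-ang(a1))
for p in((620,175),(581,264),(551,258),(587,165)): print("box",g(*p,z=.014).round(4))
W=C("pics/w_ins.npy")
o=np.array([[115,86],[115,-86],[-115,-86],[-115,86]])/1e3;ouv=[(217,80),(420,81),(403,321),(237,321)]
l=np.array([[91,62],[91,22],[-91,22],[-91,62]])/1e3;luv=[(248,110),(294,110),(297,299),(257,299)]
s=np.array([[49,-11],[49,-65],[-49,-65],[-49,-11]])/1e3;suv=[(332,160),(391,160),(386,261),(331,261)]
pts=np.r_[np.c_[o,np.full(4,.01)],np.c_[l,np.full(4,.01)],np.c_[s,np.full(4,.01)]];uv=np.array(ouv+luv+suv,float)
f=lambda q:(proj(W,pts@insert_R(q[3]).T+q[:3])-uv).ravel()
r=least_squares(f,[.558,.246,.069,-.065],loss="soft_l1",f_scale=1.5);print(r.x.round(4),r.fun.reshape(-1,2).round(1).tolist())
```

```text
h [ 0.4444 -0.1239  0.012 ] a [ 0.6039 -0.1363  0.012 ] [ 0.6026 -0.1523  0.012 ] b [ 0.5482 -0.0031  0.012 ] [ 0.5591 -0.0148  0.012 ]
main axis via y=0 edge -0.07755806156515259 0.16001351208352552 leg y=0 edge 0.76016071445927 0.15831011496067565 theta 0.8377187760244226
box [ 0.5461 -0.3549  0.014 ]
box [ 0.4642 -0.3326  0.014 ]
box [ 0.4726 -0.3036  0.014 ]
box [ 0.5571 -0.3249  0.014 ]
[ 0.5581  0.252   0.0601 -0.063 ] [[0.7, 0.1], [0.7, -0.9], [-1.1, -0.4], [-0.3, -0.5], [-0.2, 0.2], [-0.1, 0.2], [0.7, 0.7], [1.6, 0.7], [-0.6, -0.3], [0.2, -0.3], [-0.8, 0.3], [-0.6, 0.3]]
```

Run:
```python
from h import *
yw=-.0775;Rr=R.from_euler('z',yw).as_matrix();H=np.array([.4444,-.1239,0]);q=R2q(down(-Rr[:2,1]))
def P(th,extra,z):
    v=R.from_euler('z',th).as_matrix()@[.12,.016+11e-3*np.sin(th)+.0145*np.cos(th)+extra,0]
    return H+Rr@v+[0,0,z]
env.set_gripper(0)
env.move_ptp(P(.838,.012,.07),q)
env.movel(P(.838,.012,.015),feed=.12,force_limit=8)
for th in(.838,.6,.4,.25,.14,.07): env.movel(P(th,0,.015),feed=.12)
env.movel(P(.07,.01,.015),feed=.12)
env.movel(P(.07,.01,.06),feed=.2)
env.move_ptp(H+Rr@[.08,0,.17],q);env.set_gripper(.085)
st,im=snap("pics/w_fold.png");np.save("pics/w_fold.npy",np.r_[st["position"],st["eef_rot"]])
print(st["time_s"],st["force"].round(2),st["width"],[(np.round(d["uv"],1).tolist(),round(d["conf"],2)) for d in spotter.mark_of("wrist","rule_mid")])
```

```text
10.9333 [-0.05 -0.05 -0.27] 0.08484121554444862 [([420.5, 362.2], 0.96), ([319.1, 230.4], 0.83)]
```

View pics/w_fold.png

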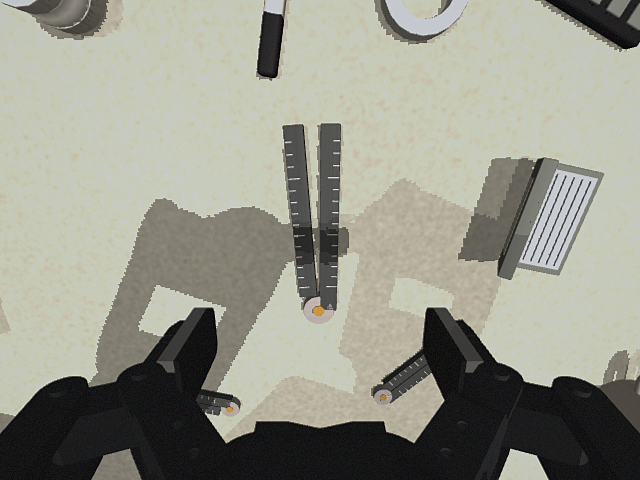

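Run:
```python
from h import *
v=np.load("pics/w_fold.npy");W=cam("wrist",dict(position=v[:3],eef_rot=v[3:]))
h=back(W,(319,311),.012);a=back(W,(320.5,124),.012);yw=np.arctan2(*(a-h)[1::-1]);print(h.round(4),yw,np.linalg.norm(a-h))
yw=-.0775;Rr=R.from_euler('z',yw).as_matrix();H=np.array([.4444,-.1239,0])
g=H+Rr@[.073,0,.013]
env.movel(g+[0,0,.05],feed=.2);print(env.movel(g,feed=.1,force_limit=8))
env.set_gripper(.0);env.sleep(.3);print(monitor.get_state()["width"],monitor.get_state()["position"]-g)
I=np.array([.5581,.252,.0601]);RI=insert_R(-.063);yi=-RI[:,1];P=np.c_[np.cross(yi,-RI[:,2]),yi,-RI[:,2]]
env.movel(g+[0,0,.15],feed=.2)
env.move_ptp(I+RI@[0,.042,.09],R2q(P));env.sleep(.2)
st,im=snap("pics/w_ab.png");np.save("pics/w_ab.npy",np.r_[st["position"],st["eef_rot"]])
print(st["time_s"],st["width"],st["force"].round(2))
C=cam("wrist",st);print(proj(C,[I+RI@p for p in([.091,.022,.01],[.091,.062,.01],[.049,-.011,.01],[.049,-.065,.01])]).round(1).tolist())
```

```text
[ 0.4439 -0.1242  0.012 ] -0.08487157937907053 0.16021811845092004
False
0.029476720313675656 [ 0.00042727 -0.00010426  0.00080361]
15.6917 0.02956971204998707 [-0.39  0.04 -1.98]
[[353.6, 102.6], [281.3, 102.6], [407.7, 178.9], [499.5, 178.9]]
```

View pics/w_ab.png

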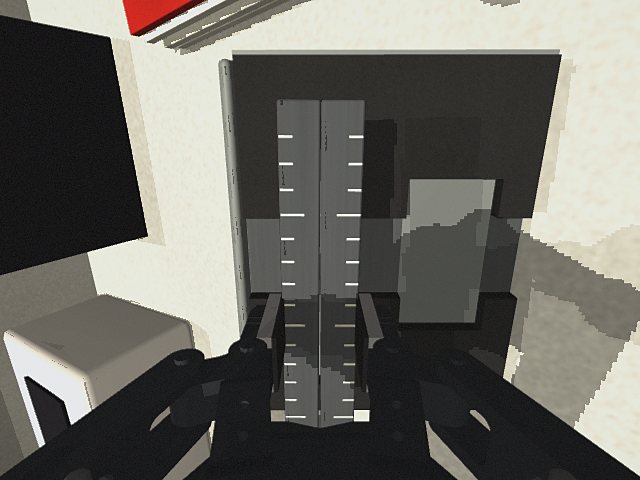

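The folded rule is held square, its long edges vertical in the picture. The short recess corners (410,178) and (496,179) lie within 3 px of my prediction. I'll do a joint refit and then place.

Run:
```python
from h import *
def C(fn): v=np.load(fn); return cam("wrist",dict(position=v[:3],eef_rot=v[3:]))
W,V=C("pics/w_ins.npy"),C("pics/w_ab.npy")
o=np.array([[115,86],[115,-86],[-115,-86],[-115,86]])/1e3;ouv=[(217,80),(420,81),(403,321),(237,321)]
l=np.array([[91,62],[91,22],[-91,22],[-91,62]])/1e3;luv=[(248,110),(294,110),(297,299),(257,299)]
s=np.array([[49,-11],[49,-65],[-49,-65],[-49,-11]])/1e3;suv=[(332,160),(391,160),(386,261),(331,261)]
z=lambda a:np.c_[a,np.full(len(a),.01)]
p1=z(np.r_[o,l,s]);u1=np.array(ouv+luv+suv,float)
p2=z(np.r_[o[:2],s]);u2=np.array([(233,55),(561,55),(410,178),(496,179),(477,322),(401,322)],float)
p2=np.r_[p2,]
f=lambda q:np.r_[(proj(W,p1@insert_R(q[3]).T+q[:3])-u1).ravel(),(proj(V,p2@insert_R(q[3]).T+q[:3])-u2).ravel()]
r=least_squares(f,[.558,.252,.06,-.065],loss="soft_l1",f_scale=1.5);print(r.x.round(4),r.fun.reshape(-1,2).round(1)[12:].tolist())
r=least_squares(lambda q:f(q)[24:],[.558,.252,.06,-.065],loss="soft_l1",f_scale=1.5);print("V only",r.x.round(4))
```

```text
[ 0.5582  0.2522  0.0602 -0.0625] [[1.4, -0.6], [-3.9, -0.9], [-2.7, 0.8], [3.1, -0.3], [0.1, 3.6], [-4.4, 3.7]]
V only [ 0.5584  0.2523  0.057  -0.0646]
```

Run:
```python
from h import *
I=np.array([.5582,.2522,.0602]);RI=insert_R(-.0625);yi=-RI[:,1];P=np.c_[np.cross(yi,-RI[:,2]),yi,-RI[:,2]]
env.movel(I+RI@[0,.042,.03],R2q(P),feed=.1);env.sleep(.2)
f0=monitor.get_state()["force"]
hit=env.movel(I+RI@[0,.042,.006],feed=.03,force_limit=7);env.sleep(.3)
st=monitor.get_state();print(hit,(RI.T@(st["position"]-I)).round(4),(RI.T@(st["force"]-f0)).round(2),(RI.T@st["torque"]).round(3),st["width"],st["time_s"])
```

```text
True [0.0003 0.042  0.0198] [-0.82  2.25  6.91] [-0.001  0.007  0.062] 0.029349417760121448 17.4667
```

Run:
```python
from h import *
st,im=snap("pics/w_pl.png");np.save("pics/w_pl.npy",np.r_[st["position"],st["eef_rot"]])
C=cam("wrist",st);T=q2R(st["eef_rot"]);p=st["position"]
print("rule top end corners",proj(C,[p+T@[.087,s*.016,.0138-.012] for s in(-1,1)]).round(1).tolist())
I=np.array([.5582,.2522,.0602]);RI=insert_R(-.0625)
for dz in(0,.006,-.004): print(dz,proj(C,[I+RI@[x,y,.01+dz] for x,y in((.091,.062),(.091,.022),(.115,.086),(.115,-.086),(.049,-.011),(.049,-.065))]).round(1).tolist())
cv2.imwrite("pics/w_plc.png",cv2.resize(im[0:300,200:600,::-1],None,fx=2,fy=2,interpolation=cv2.INTER_CUBIC))
```

```text
rule top end corners [[272.2, 98.8], [364.2, 98.9]]
0 [[263.6, 89.6], [373.0, 89.6], [190.9, 14.5], [689.0, 14.6], [450.5, 202.8], [585.2, 202.9]]
0.006 [[261.1, 87.9], [375.4, 88.0], [184.7, 9.1], [706.8, 9.2], [455.9, 206.0], [596.1, 206.1]]
-0.004 [[265.2, 90.6], [371.5, 90.7], [194.8, 17.9], [678.0, 17.9], [447.2, 200.9], [578.4, 200.9]]
```

View pics/w_plc.png

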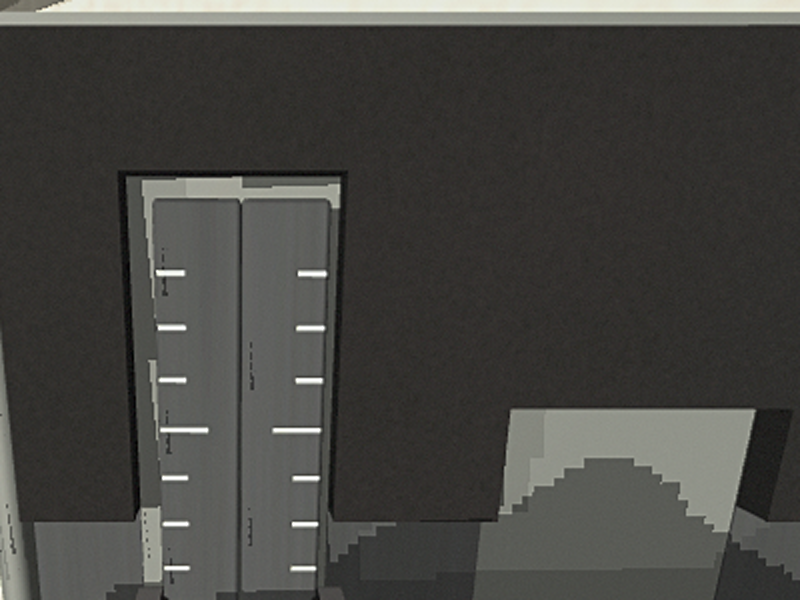

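Foam edges of the long recess are at (259,85) and (373,85), so the true floor is about 6 mm higher than I fitted. That means the rule, its end at (276–364, 99), is inside the recess and on the floor. I'll release it and go look at the box.

Run:
```python
from h import *
RI=insert_R(-.0625)
env.set_gripper(.046);p=monitor.get_state()["position"]
env.movel(p+RI@[0,0,.10],feed=.2)
st,im=snap("pics/w_rel.png");np.save("pics/w_rel.npy",np.r_[st["position"],st["eef_rot"]])
q=R2q(down((R.from_euler('z',-.266).as_matrix()@[0,-1,0])[:2]))
env.set_gripper(.0)
env.move_ptp(np.array([.535,-.29,.2]),q);env.sleep(.2)
st,im2=snap("pics/w_box.png");np.save("pics/w_box.npy",np.r_[st["position"],st["eef_rot"]])
C=cam("wrist",st);print(proj(C,[[.511,-.322,0]]).round(1),[(np.round(d["uv"],1).tolist(),round(d["conf"],2)) for d in spotter.mark_of("wrist","box_mid")],st["time_s"])
a=np.hstack([im[:,100:500],im2[:,180:580]])[...,::-1]
cv2.imwrite("pics/duo.png",a)
```

```text
[[358.6 228.4]] [([362.9, 225.9], 0.94)] 21.075
```

View pics/duo.png

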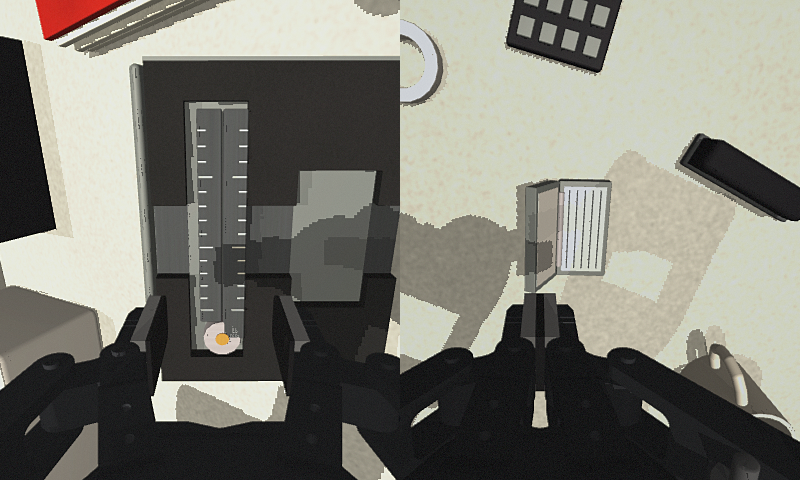

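Left half: the rule lies in the long recess, against its lower wall. Right half: the box rim's right corners are at (391,181) and (386,275) in full-picture pixels, the hinge edge is at col 338, and the lid leans left.

Run:
```python
from h import *
v=np.load("pics/w_box.npy");W=cam("wrist",dict(position=v[:3],eef_rot=v[3:]))
B=lambda u,w,z=.014:back(W,(u,w),z)
a,b,c=B(391,181),B(386,275),B(338,180)
print(a,b,c,np.linalg.norm(a-b),np.linalg.norm(a-c),"yaw",np.arctan2(*(a-b)[1::-1]))
yw=np.arctan2(*(a-b)[1::-1]);Rb=R.from_euler('z',yw).as_matrix()
ctr=(a+b)/2+Rb@[0,.023,0];print("centre",ctr)
for th in(1.65,1.8,1.95,2.1):
    # lid outer/inner face far edge corners relative to hinge
    L=R.from_euler('x',th).as_matrix()  # shut: lid extends -y from hinge, z 0..10
    L=R.from_euler('x',-th).as_matrix()
    P=[ctr*[1,1,0]+Rb@(np.array([x,.023,.014])+L@np.array([0,-.046,zz])) for x in(.045,-.045) for zz in(0,.01)]
    print(th,proj(W,P).round(0).tolist())
```

```text
[ 0.54985082 -0.35895025  0.014     ] [ 0.46334534 -0.33618026  0.014     ] [ 0.56287407 -0.31417729  0.014     ] 0.08945206100573447 0.04662856017024256 yaw -0.2573819657536866
centre [ 0.51245272 -0.32532288  0.014     ]
1.65 [[337.0, 190.0], [324.0, 190.0], [336.0, 297.0], [324.0, 297.0]]
1.8 [[328.0, 190.0], [315.0, 189.0], [328.0, 297.0], [316.0, 296.0]]
1.95 [[319.0, 189.0], [307.0, 189.0], [320.0, 296.0], [309.0, 294.0]]
2.1 [[311.0, 189.0], [300.0, 188.0], [313.0, 294.0], [303.0, 292.0]]
```

Run:
```python
from h import *
B=np.array([.5125,-.3253,0]);Rb=R.from_euler('z',-.257).as_matrix();q=R2q(down(-Rb[:2,1]))
P=lambda y,z:B+Rb@[0,(y+14.5)/1e3,(z+11)/1e3]   # leading lower finger edge, mm
env.move_ptp(P(62,90),q)
print(env.movel(P(62,35),feed=.15,force_limit=8))
for w in((33,35),(3,36),(-20,33)): print(w,env.movel(P(*w),feed=.1,force_limit=15))
hit=env.movel(P(-20,20),feed=.04,force_limit=12);env.sleep(.2)
st=monitor.get_state();print(hit,"tip z",st["position"][2]-.011,st["force"].round(2))
env.movel(P(-20,60),feed=.2)
env.move_ptp(B+Rb@[.03,0,.17],q);env.set_gripper(.085)
st,im=snap("pics/w_shut.png");np.save("pics/w_shut.npy",np.r_[st["position"],st["eef_rot"]])
C=cam("wrist",st)
print("pred top corners",proj(C,[B+Rb@[x,y,.024] for x,y in((.045,.023),(.045,-.023),(-.045,-.023),(-.045,.023))]).round(1).tolist(),st["time_s"])
```

```text
False
(33, 35) False
(3, 36) False
(-20, 33) False
True tip z 0.023934969068971624 [-0.63  1.38  8.62]
pred top corners [[289.3, 210.4], [347.6, 210.5], [345.1, 312.3], [291.9, 312.3]] 25.6
```

View pics/w_shut.png

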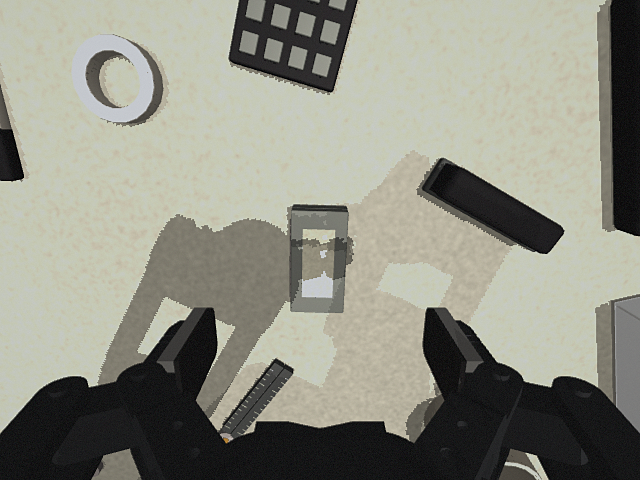

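The box is shut, its top at (291–348, 211–312) as predicted, and the finger stopped at 23.9 mm height. Next: grip and place.

Run:
```python
from h import *
B=np.array([.5125,-.3253,0]);Rb=R.from_euler('z',-.257).as_matrix()
g=B+[0,0,.013]
env.movel(g+[0,0,.06],feed=.2);print(env.movel(g,feed=.1,force_limit=8))
env.set_gripper(.0);env.sleep(.2);st=monitor.get_state();print(st["width"],(st["position"]-g).round(4))
env.movel(g+[0,0,.15],feed=.2)
RI=insert_R(-.0625);I=np.array([.5582,.2522,.0602])+RI@[.0009,.0007,.006];yi=-RI[:,1];P=np.c_[np.cross(yi,-RI[:,2]),yi,-RI[:,2]]
env.move_ptp(I+RI@[0,-.038,.10],R2q(P))
env.movel(I+RI@[0,-.038,.035],feed=.12);env.sleep(.2)
f0=monitor.get_state()["force"]
hit=env.movel(I+RI@[0,-.038,.006],feed=.03,force_limit=7);env.sleep(.3)
st,im=snap("pics/w_bpl.png");cv2.imwrite("pics/w_bpl2.png",im[:,:,::-1])
print(hit,(RI.T@(st["position"]-I)).round(4),(RI.T@(st["force"]-f0)).round(2),st["width"],st["time_s"])
```

```text
False
0.04424053703901508 [ 0.0005 -0.0004  0.001 ]
True [-0.0001 -0.0381  0.014 ] [0.25 3.11 7.33] 0.04445044529384869 32.275
```

View pics/w_bpl2.png

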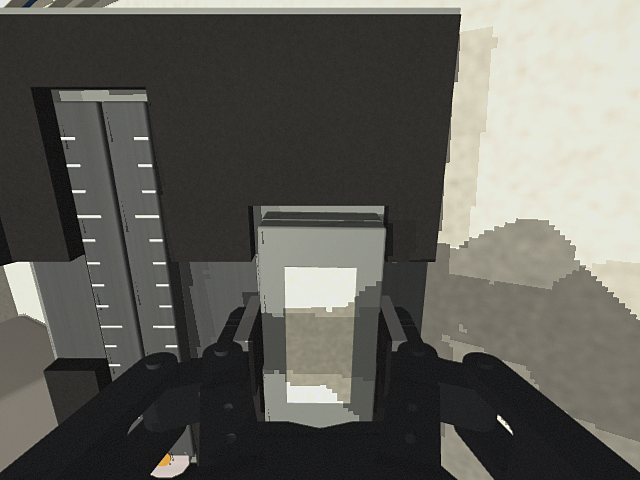

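The box is in the short recess (edges 250–388). The stop at 14.0 mm matches the floor height found from the rule. Now release and check.

Run:
```python
from h import *
RI=insert_R(-.0625);I=np.array([.5582,.2522,.0602])+RI@[.0009,.0007,.006]
env.set_gripper(.058);p=monitor.get_state()["position"]
env.movel(p+RI@[0,0,.15],feed=.2);env.sleep(.3)
st,im=snap("pics/w_end.png");C=cam("wrist",st)
for t in("box_mid","rule_mid"): print(t,[(np.round(d["uv"],1).tolist(),round(d["conf"],2)) for d in spotter.mark_of("wrist",t)])
print(proj(C,[I+RI@[0,-.038,0],I+RI@[0,.042,0]]).round(1).tolist(),st["time_s"],st["force"].round(1))
```

```text
box_mid [([323.2, 222.1], 0.56), ([320.4, 220.3], 0.4)]
rule_mid [([227.5, 222.8], 0.94)]
[[318.2, 220.9], [223.4, 220.9]] 33.8083 [ 0.   0.3 -0.3]
```

View pics/w_end.png

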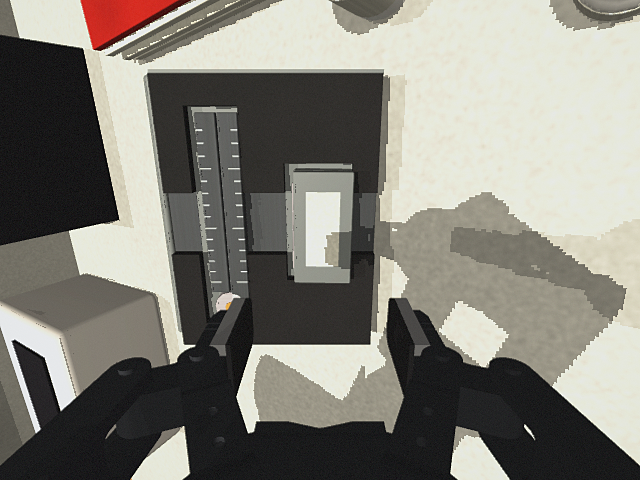

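Both lie flat in their recesses, the rule at (220,210) and the box at (323,225), each 3–4 mm downslope against its lower wall. The gripper is clear.

```bash
python3 -c "
from h import *
env.sign_off();print(monitor.get_state()['time_s'])"
```

```text
the job is handed in; nothing more can be done
the job is handed in; nothing more can be done
```

I folded the rule, set it on the floor of the long recess while still holding it, and let go. I then shut the slide box, set it right way up in the short recess the same way, and handed the job in at about 34 s.

**Last checks:**
- **Placement:** the final picture shows both pieces flat in their recesses. Each slid down the slope to its lower wall after release, and the detected midpoints are about 2–4 mm from the recess centres against the 8 mm allowed.
- **Depth:** both pieces stopped at about the same floor height, within 1 mm.
- **Release:** the gripper was clear, with almost no force on the tool.
- **Bystanders:** the tape, calculator and stapler looked undisturbed after the lid was shut. I made no separate check of the others, but the robot touched nothing unexpected.

**What disagreed:** my first wrist-camera fit put the insert about 6 mm too low. I noticed when the rule touched down early, confirmed it in a close-up, and corrected it before placing the box. I viewed 11 pictures, one over the budget.

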